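Raise a stone slab on a ratchet lift and send the lift back down

TASK

Raise the small ratchet lift with the stone slab on it, click by click, all the way to its last tooth so that the sprung pawl holds it there by itself, then move the slab across so that it lies flat and wholly on the steel shelf. Then lift the pawl by pressing its red pad and keep it lifted until the empty lift has run back down fully home, and let the pawl spring back. Do not let the slab fall, and leave the two stone strips and the mallet where they are.

Things in the scene. Friction and masses are not known exactly. Their poses are not given: they have to be found in the camera images.
- stand: fixed green steel stand of the ratchet lift, base 270 x 116 mm; origin under the centre of its base, on the bench. Its x is the level direction of climb (the slope rises 30 deg along it), +y is the pawl side (towards the robot), -y the shelf side. In this frame the deck's centre is at (-54, 0, 100) mm when home and moves 0.866 mm in x and 0.5 mm in z per mm of travel.
- carriage (a joint): travel (m) of the yellow lift carriage and toothed rail up the slope: 0 home, end stop 0.133. Unless the pawl holds it, it slides down by its weight, damped, in about 1 s. Held on teeth at about 0.025, 0.050, 0.075, 0.100 and, the last, 0.125; a click needs about 4 mm more, then it sinks back on to the pawl when let go. Raising it loaded takes 4 to 12 N of push.
- pawl (a joint): angle (rad) of the sprung red pawl: 0 dropped, grows as its pad is pressed (tip lifts), stop at 0.5. Above about 0.2 it is clear of the rail's 6.5 mm teeth. It rides up by itself as each tooth passes on the way up.
- push (a point): centre of the outer upright face of the yellow push plate at the carriage's downhill end, axes as the stand's; plate 100 mm wide (y), 8 mm thick, reaching 22 mm above and 20 mm below this point (deck top is 12 mm below it). Push it with shut fingers from the free downhill side, along the slope (stand +x and 30 deg up). Moves with the carriage.
- deck (a point): centre of the top of the carriage's level deck, 120 mm (stand x) by 100 mm (stand y); moves with the carriage. Apart from the push plate it has no lips: the slab can slide off in stand y.
- shelf (a point): centre of the top of the fixed level steel shelf, 170 (x) by 134 mm (y), axes as the stand's, beside the raised deck: 121 mm to -y of the deck's middle, 4 mm gap, about 4.5 mm lower than the deck on its last tooth. A lip 10 mm high closes its far -y edge, 67 mm beyond this point; other edges are open.
- pad (a point): centre of the top of the pawl's red release pad, 44 (stand x) by 40 mm (stand y), 106 mm to stand +y of the carriage's middle, 60 mm downhill of the pawl's hinge. Pressing it straight down 12 mm or more (1 to 4 N) frees the rail; stop at about 27 mm; springs back when let go. Free space above and below.
- slab_mid (a point): centre of the loose tan stone slab, 100 x 90 x 22 mm (its x, y, z; z up), about 0.5 kg; at the start it lies on the deck, its x roughly along stand x. Too wide to grasp flat; slide it by pushing a side face.
- strip_a_mid (a point): centre of a loose pale stone strip lying on the bench, 150 x 40 x 35 mm (x, y, z); bystander
- strip_b_mid (a point): centre of a loose tan stone strip lying on the bench, 150 x 40 x 35 mm (x, y, z); bystander
- mallet_grip (a point): grip of a rubber mallet lying on the bench, about 220 mm long along its x, handle to -x; bystander

How it is judged:
By the outcome, as a careful person would: the job done as asked, in the order asked, and still so for the second after the job is handed in, with the robot touching nothing.
It also fails if it takes over 64 s, if anything falls off the work surface, if the arm or the gripper's body presses on something with over 40 N, if the wrist force passes 120 N, or if a joint passes its speed limit or range.

ROBOT

A 7-joint arm with a two-finger parallel gripper is mounted at the origin on the work surface. World frame = base frame: x ahead of the robot, y to its left, z up, the work surface at z = 0. Lengths are in m, angles in rad, forces in N, time in s.
With the tool pointing down it reaches from about 0.425 to 0.875 m from the base axis. Payload 4.7 kg.
Tool frame: the origin (TCP) lies at the very end of the fingers, on their centre line; the grasp point (between the pads) lies 19 mm behind it; x points along the fingers, y is the direction in which the jaws open and shut, and the axes are right-handed (so a half turn about x gives the same grasp; the last joint's range is limited). The gripper opens to 87 mm and grips with 3 to 60 N. Pads are 19 mm wide; open, the fingers measure 117 mm over their backs; the gripper's body (75 mm by 190 mm) begins 51 mm behind the grasp point.
Start: joints at [1.285, 0.321, -0.07, 1.45, 0.023, 1.371, -0.057], TCP at [0.192, -0.621, 0.197] pointing down, gripper open.
Joint ranges: [-2.86, 2.86], [-0.3, 2.09], [-1.38, 1.24], [0.06, 2.45], [-1.56, 4.7], [0.09, 2.05], [-2.69, 2.69]. Speed limits (rad/s): [2.57, 2.57, 3.14, 3.14, 3.14, 3.14, 3.14].

INTERFACE

Orientations are given as a rotation vector (axis times angle).
In Python, from bench import ctrl gives the robot as it stands.
- The arm moves only by the tool step_arm, never from a script. Its argument "increments" is one flat list of numbers, 6 for each row, row after row: the shift along the tool's x, y, z in cm, then the turn, a rotation vector about the tool's x, y, z in rad. In form: [tx, ty, tz, ax, ay, az, tx, ty, tz, ax, ay, az, ...]. A call has 1 to 12 rows; each row shifts and turns the commanded pose from where the row before left it, along the tool's axes as they then stand; what a row does not reach is not made up. A row lasts 1/8 s, in which the tool goes at most 62.5 mm and 10.7 degrees, less where a joint would pass 70% of its speed; a pose out of reach is approached as far as the arm can. A call with a gripper value outside its range is refused whole. "fingers" is the opening in per cent of the stroke, from 0 (shut) to 100 (fully open), set as the call begins (left out, the last holds). The fingers move at their own pace and stop on an object; "force" is the grip in N (left out, the last holds). Time passes only in rows, so rows that do not move let the fingers close. It gives the time, the measured TCP pose, the force and the opening at its end, in the units of the state.
- ctrl.get_state(): the state, without advancing time (a new reading comes with each control period).
- ctrl.get_image(name): name is "side" or "top" or "wrist"; returns the picture (400x640x3 uint8, red, green, blue); there is no depth.
- ctrl.camera_params(name): a dict with "vertical_fov" (degrees; the focal length in pixels is half the picture's height over the tangent of half this angle, whatever the lens; pixels are square), "cx", "cy" (the principal point, pixels), "R" (3x3) and "t" (3): a world point X has camera coordinates R X + t. Camera axes: x right, y down, z forward; pixel columns grow to the right and rows downward; lengths in m; the calibration is good to about 2 mm. A picture is of the moment at which its call begins: read the wrist's pose just before it. camera_params takes no time and is no camera call; for the wrist camera it gives the pose at the moment of the call.
- ctrl.close_job(): hands the job in, once; it reports no verdict.
Trained networks look in the newest picture that a camera, given by its name, has taken for a name from the list of things; names that differ only in an ending like _2 or _b are one class to them, and where a whole thing is asked for, a point or a joint stands for the part that bears it (a point fixed in the world has none). Each returns a list of dicts, best first, with "score" (0 to 1); they miss things now and then, are a little off and sometimes report something else, mostly with a low value. They report only what shows in the picture. A call takes as long as a camera call.
- ctrl.search_frame(camera, name): "xyz" ([x, y, z] in m, in the coordinates of the camera as it stood for that picture, good to about 4 mm: the middle of the surface that is visible of it).
- ctrl.silhouettes(camera, name): "pixels" (400x640 bool, what is visible of it).
- ctrl.spot_point(camera, name): "xyz" ([x, y, z] in m, in the coordinates of the camera as it stood for that picture, good to about 4 mm: a listed point, or the origin of a listed thing).
The state is a dict: "time": time; "joint_positions": joint angles; "qd": joint speeds; "joint_torque": joint torques, N m; "position": TCP position; "tool_rot": TCP orientation; "ft_force": force on the tool from outside, world axes, zero at the start; "torque": the same for the moment, N m; "grip_width": opening from 0.0 (shut) to 1.0 (fully open).
Only numpy, scipy, OpenCV 4.12 (cv2) and the standard library are available. Lean on these libraries where they do the work, as an engineer would, in place of code of your own. Each camera call takes 0.05 s, during which the arm holds its last target.

## Working session

There is one attempt and no reset: what is moved stays moved. The work goes in short steps, Python scripts to look and compute and a tool call to move; the robot and the scene stay as the last step left them, time stands still between calls to the robot, and variables do not carry over. Pictures are saved under pics/ and viewed, and the job is handed in when it is done.

Besides the shell and the picture viewer there is one more tool, called after "Call:" as a command line: name --argument value ..., lists and objects as JSON in quotes. step_arm: Moves the arm, as the interface text tells. Its arguments: {"type":"object","properties":{"increments":{"type":"array","items":{"type":"number"}},"fingers":{"type":"number"},"force":{"type":"number"}},"required":["increments"]}

```bash
ls; mkdir -p pics
python3 - <<'E'
from bench import ctrl
import cv2,numpy as np
s=ctrl.get_state()
for k in s: print(k,s[k])
for n in ("side","top"):
    im=ctrl.get_image(n); cv2.imwrite(f"pics/{n}0.png",im[:,:,::-1])
    p=ctrl.camera_params(n); R=np.array(p["R"]);t=np.array(p["t"]); print(n,p)
    for nm in ["stand","push","deck","shelf","pad","slab_mid","strip_a_mid","strip_b_mid","mallet_grip"]:
        for d in ctrl.spot_point(n,nm)[:2]:
            print(n,nm,round(d["score"],2),np.round(R.T@(np.array(d["xyz"])-t),4))
print(ctrl.get_state()["time"])
E
```

```text
pics
time 0.0
joint_positions [ 1.28506954  0.32181426 -0.07010478  1.45169335  0.02259568  1.37078455
 -0.05690107]
qd [ 1.20337866e-03  7.88546514e-05 -1.26206389e-04 -2.02030234e-03
  9.58535387e-04 -3.21528705e-04 -8.88296057e-04]
joint_torque [ 7.62102663e-04 -4.91290712e+01 -4.03326424e-01 -3.12525952e+01
 -6.39219303e-02  4.37965686e-02  1.68632951e-04]
position [ 0.19176466 -0.62043318  0.19625817]
tool_rot [ 2.06046834  0.3132906  -2.06124503]
ft_force [0.07248468 0.10370478 0.43328269]
torque [-0.01233233  0.02944428 -0.02917856]
grip_width 1.0005694451085372
side {'vertical_fov': 48.12514025319678, 'cx': 325.1511637612096, 'cy': 205.772312753337, 'R': array([[-0.91577477, -0.40156298, -0.01018545],
       [-0.18549299,  0.44524054, -0.875987  ],
       [ 0.35629892, -0.80031746, -0.48222717]]), 't': array([0.55891874, 0.18231337, 1.40693931])}
side stand 0.66 [ 0.6036  0.022  -0.0019]
side push 0.97 [ 0.5972 -0.0978  0.1089]
side deck 0.72 [ 0.6041 -0.0264  0.1024]
side shelf 0.7 [0.7313 0.0696 0.1603]
side pad 0.67 [ 0.4974 -0.0717  0.0886]
side pad 0.44 [6.033e-01 2.190e
[... 396 characters left out ...]
[-0.02451736, -0.99956408,  0.01644816],
       [-0.98632321,  0.02150355, -0.16341398],
       [ 0.16298905, -0.02022968, -0.98642046]]), 't': array([0.03968166, 0.60420784, 1.46191508])}
top stand 0.75 [ 0.6029  0.0337 -0.0021]
top push 0.6 [ 0.598  -0.0952  0.112 ]
top deck 0.71 [ 0.5982 -0.0268  0.0929]
top deck 0.47 [ 0.4909 -0.0643  0.0804]
top shelf 0.58 [0.7307 0.07   0.1548]
top pad 0.58 [ 0.5969 -0.0921  0.1108]
top pad 0.54 [ 0.4924 -0.0639  0.083 ]
top slab_mid 0.67 [ 0.5974 -0.0262  0.1109]
top strip_a_mid 0.64 [0.5047 0.4815 0.0184]
top strip_b_mid 0.68 [0.4589 0.4015 0.0155]
top strip_b_mid 0.46 [6.051e-01 3.060e-02 3.000e-04]
top mallet_grip 0.95 [ 0.5397 -0.4191  0.0159]
1.0
```

View pics/side0.png

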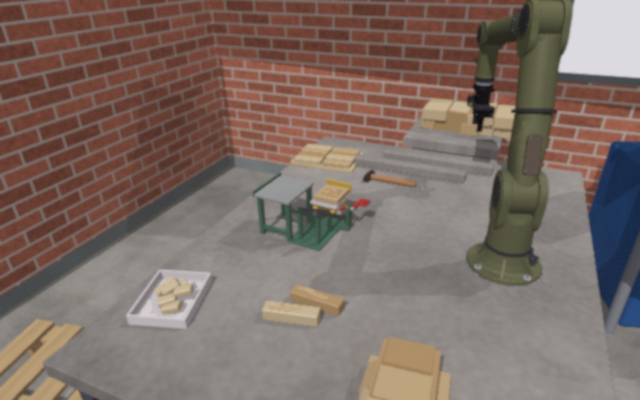

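View pics/top0.png

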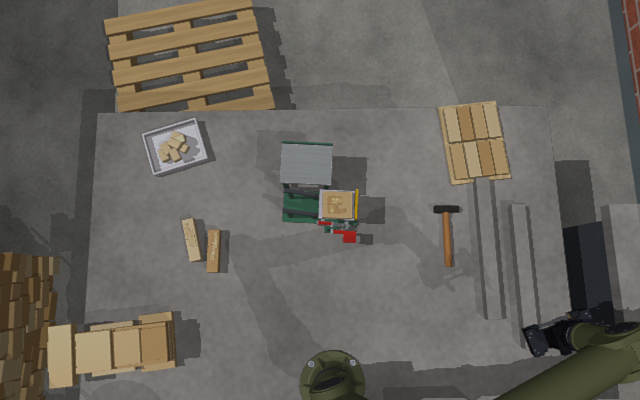

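```bash
cat > h.py <<'E'
from bench import ctrl
import cv2,numpy as np
from scipy.spatial.transform import Rotation as Ro
np.set_printoptions(suppress=True,precision=4)
def rot(): return Ro.from_rotvec(ctrl.get_state()["tool_rot"])
def plan(pos,R=None,n=None):
    s=ctrl.get_state(); R0=Ro.from_rotvec(s["tool_rot"]).as_matrix()
    d=np.array(pos)-s["position"]; print("tool shift cm",R0.T@d*100, "dist",np.linalg.norm(d))
    if R is not None:
        print("turn tool",Ro.from_matrix(R0.T@R).as_rotvec())
def proj(c,X):
    p=ctrl.camera_params(c);Y=np.atleast_2d(X)@np.array(p["R"]).T+p["t"]
    f=200/np.tan(np.radians(p["vertical_fov"]/2))
    return np.c_[f*Y[:,0]/Y[:,2]+p["cx"],f*Y[:,1]/Y[:,2]+p["cy"]]
def unproj(c,uv,z):
    p=ctrl.camera_params(c);R=np.array(p["R"]);f=200/np.tan(np.radians(p["vertical_fov"]/2))
    uv=np.atleast_2d(uv);d=np.c_[(uv[:,0]-p["cx"])/f,(uv[:,1]-p["cy"])/f,np.ones(len(uv))]@R
    o=-R.T@p["t"]; return o+d*((z-o[2])/d[:,2])[:,None]
E
python3 - <<'E'
from h import *
print(rot().as_matrix())
p=ctrl.camera_params("wrist"); R=np.array(p["R"]);o=-R.T@p["t"]
print("cam in tool",rot().as_matrix().T@(o-ctrl.get_state()["position"]), "R",R@rot().as_matrix(),p["vertical_fov"])
im=cv2.imread("pics/top0.png")[120:260,250:390]; cv2.imwrite("pics/topc.png",cv2.resize(im,None,fx=4,fy=4,interpolation=cv2.INTER_CUBIC))
E
```

```text
[[-0.      0.2953 -0.9554]
 [-0.0001 -0.9554 -0.2953]
 [-1.      0.0001  0.    ]]
cam in tool [-0.1867  0.001  -0.0806] R [[-0.0011  1.     -0.001 ]
 [-0.2917  0.0006  0.9565]
 [ 0.9565  0.0014  0.2917]] 66.12203744037356
```

View pics/topc.png

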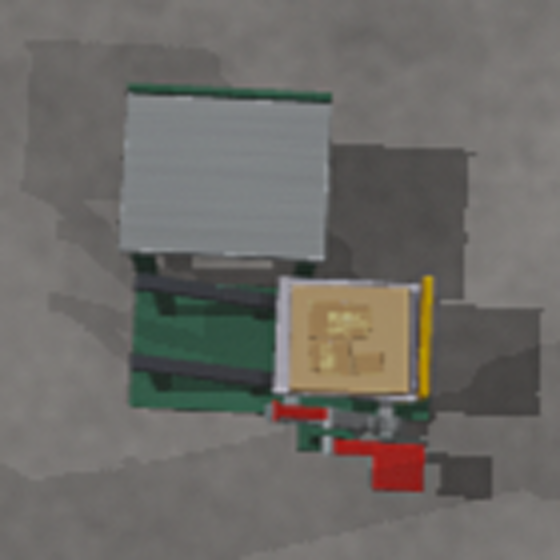

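Run:
```python
from h import *
f=lambda a,z:unproj("top",[[x/4+250-.375,y/4+120-.375] for x,y in a],z)
print("shelf",f([(125,95),(329,102),(325,258),(121,248)],.158))
print("slab top",f([(292,280),(413,286),(411,394),(287,390)],.122))
print("plate outer top",f([(433,278),(427,397)],.132))
print("pad",f([(374,444),(424,446),(422,491),(372,488)],.085))
```

```text
shelf [[ 0.7996  0.1551  0.158 ]
 [ 0.7903 -0.0144  0.158 ]
 [ 0.6577 -0.0073  0.158 ]
 [ 0.6695  0.1596  0.158 ]]
slab top [[ 0.6472  0.0193  0.122 ]
 [ 0.6399 -0.0822  0.122 ]
 [ 0.5485 -0.0772  0.122 ]
 [ 0.5541  0.0258  0.122 ]]
plate outer top [[ 0.6443 -0.0982  0.132 ]
 [ 0.5444 -0.0893  0.132 ]]
pad [[ 0.5114 -0.0477  0.085 ]
 [ 0.5087 -0.0901  0.085 ]
 [ 0.4706 -0.0869  0.085 ]
 [ 0.4741 -0.0447  0.085 ]]
```

```bash
cat >> h.py <<'E'
d=np.radians(-3.8)
sx=np.array([-np.sin(d),np.cos(d),0]); sy=np.array([-np.cos(d),-np.sin(d),0]); up=np.array([0,0,1.])
RT=np.c_[-up,-sx,np.cross(-up,-sx)]
E
python3 - <<'E'
from h import *
print(RT,sx,sy)
plan([.592,-.16,.19],RT)
dd=np.array([.592,-.16,.19])-ctrl.get_state()["position"]; print(RT.T@dd*100)
E
```

```text
[[-0.     -0.0663 -0.9978]
 [-0.     -0.9978  0.0663]
 [-1.     -0.      0.    ]] [0.0663 0.9978 0.    ] [-0.9978  0.0663  0.    ]
tool shift cm [  0.734  -32.237  -51.8364] dist 0.6104727050370067
turn tool [ 0.3661  0.     -0.0001]
[  0.7404 -48.6557 -36.8625]
```

Call:
step_arm --increments '[0, 0, 0, 0.183, 0, 0, 0, 0, 0, 0.183, 0, 0, 0.07, -4.8, -3.7, 0, 0, 0, 0.07, -4.8, -3.7, 0, 0, 0, 0.07, -4.8, -3.7, 0, 0, 0, 0.07, -4.8, -3.7, 0, 0, 0, 0.07, -4.8, -3.7, 0, 0, 0, 0.07, -4.8, -3.7, 0, 0, 0, 0.07, -4.8, -3.7, 0, 0, 0, 0.07, -4.8, -3.7, 0, 0, 0, 0.07, -4.8, -3.7, 0, 0, 0, 0, 0, 0, 0, 0, 0]' --fingers 0

```text
time: 2.5
position: [0.5561, -0.205, 0.1911]
tool_rot: [-2.193, 0.057, 2.19]
ft_force: [-0.0, 0.1, -0.4]
grip_width: 0.005
```

Run:
```python
from h import *
im=ctrl.get_image("wrist"); cv2.imwrite("pics/w1.png",im[:,:,::-1])
p=ctrl.camera_params("wrist"); R=np.array(p["R"]);t=np.array(p["t"])
for nm in ["push","pad","slab_mid","shelf"]:
    for q in ctrl.spot_point("wrist",nm)[:2]: print(nm,round(q["score"],2),R.T@(np.array(q["xyz"])-t))
plan([.592,-.125,.106],RT); print(ctrl.get_state()["time"],ctrl.get_state()["position"])
```

```text
push 0.92 [ 0.5907 -0.1011  0.1122]
pad 0.65 [ 0.4894 -0.0744  0.0803]
slab_mid 0.67 [ 0.5939 -0.0373  0.1146]
tool shift cm [ 8.4918 -9.1602 -3.3958] dist 0.12944162240511897
turn tool [-0.0029  0.0004 -0.0009]
2.75 [ 0.5518 -0.214   0.191 ]
```

View pics/w1.png

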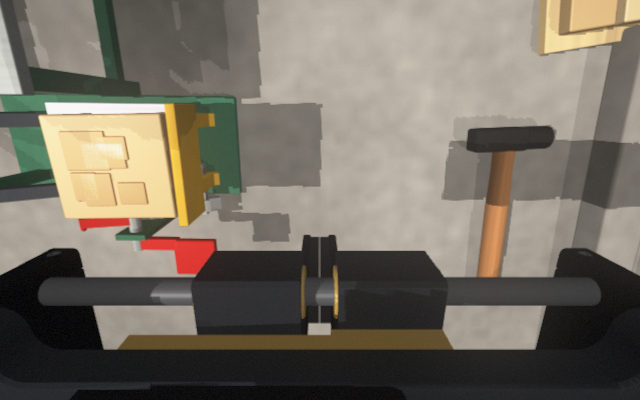

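Call:
step_arm --increments '[0, -4.5, -1.75, 0, 0, 0, 0, -4.5, -1.75, 0, 0, 0, 4.2, 0, 0, 0, 0, 0, 4.2, 0, 0, 0, 0, 0, 0, 0, 0, 0, 0, 0, 0, 0, 0, 0, 0, 0]'

```text
time: 3.5
position: [0.5944, -0.1258, 0.1087]
tool_rot: [-2.189, 0.075, 2.185]
ft_force: [-0.0, -0.9, 0.9]
grip_width: 0.008
```

Run:
```python
from h import *
im=ctrl.get_image("wrist"); cv2.imwrite("pics/w2.png",im[:,:,::-1])
s=ctrl.get_state();print(s["time"],s["position"],s["ft_force"])
plan([.592,-.125,.106],RT)
```

```text
3.55 [ 0.595  -0.1256  0.1094] [ 0.2937 -0.0956  0.0013]
tool shift cm [ 0.3369 -0.0377  0.3032] dist 0.004548654356744419
turn tool [-0.0013 -0.0035 -0.0008]
```

View pics/w2.png

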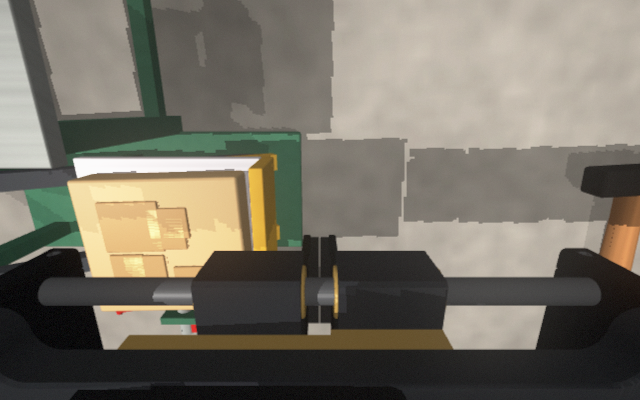

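Call:
step_arm --increments '[0, -0.6, 0, 0, 0, 0, 0, -0.6, 0, 0, 0, 0, 0, -0.2, 0, 0, 0, 0, 0, -0.2, 0, 0, 0, 0, 0, 0, 0, 0, 0, 0]'

```text
time: 4.18
position: [0.5947, -0.1084, 0.107]
tool_rot: [-2.188, 0.072, 2.188]
ft_force: [-0.5, 0.9, 0.1]
grip_width: 0.006
```

Call:
step_arm --increments '[-0.25, -0.43, 0, 0, 0, 0, -0.25, -0.43, 0, 0, 0, 0, -0.25, -0.43, 0, 0, 0, 0, -0.25, -0.43, 0, 0, 0, 0, 0, 0, 0, 0, 0, 0]'

```text
time: 4.8
position: [0.5961, -0.0907, 0.1174]
tool_rot: [-2.189, 0.071, 2.188]
ft_force: [0.0, -0.1, -0.4]
grip_width: 0.005
```

Run:
```python
from h import *
im=ctrl.get_image("wrist"); cv2.imwrite("pics/w3.png",im[:,:,::-1])
s=ctrl.get_state();print(s["time"],s["position"],s["ft_force"])
```

```text
4.85 [ 0.596  -0.0912  0.1172] [-0.1148 -0.7398  0.56  ]
```

View pics/w3.png

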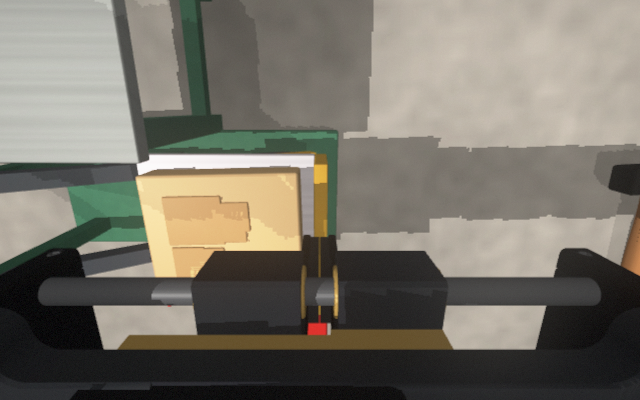

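Run:
```python
from h import *
s=ctrl.get_state()
print("tcp",proj("wrist",s["position"]))
for a in (-.1,-.09,-.08,-.07): print(a,proj("wrist",[[.596+.048,a,.134],[.596,a,.134]]))
for z in(.112,.122):print(unproj("wrist",[[328,160],[328,235],[314,158],[314,230]],z+.022))
for c in ("wrist","top","side"):
  ctrl.get_image(c)
  p=ctrl.camera_params(c); R=np.array(p["R"]);t=np.array(p["t"])
  for nm in ["push","slab_mid","pad","deck"]:
    for q in ctrl.spot_point(c,nm)[:2]: print(c,nm,round(q["score"],2),R.T@(np.array(q["xyz"])-t))
```

```text
tcp [[317.2689 236.2048]]
-0.1 [[327.1705 168.1609]
 [331.6994 246.3779]]
-0.09 [[309.3494 169.3069]
 [315.2096 247.3638]]
-0.08 [[291.5648 170.4506]
 [298.751  248.3478]]
-0.07 [[273.8167 171.592 ]
 [282.3237 249.3299]]
[[ 0.6485 -0.1007  0.134 ]
 [ 0.6036 -0.0982  0.134 ]
 [ 0.6502 -0.093   0.134 ]
 [ 0.6073 -0.0901  0.134 ]]
[[ 0.6502 -0.1005  0.144 ]
 [ 0.6079 -0.0981  0.144 ]
 [ 0.6517 -0.0933  0.144 ]
 [ 0.6114 -0.0905  0.144 ]]
wrist push 0.97 [ 0.5976 -0.0976  0.1144]
wrist push 0.26 [ 0.5934 -0.0337  0.1122]
wrist pad 0.73 [ 0.4912 -0.0705  0.0815]
top push 0.61 [ 0.5974 -0.0918  0.1121]
top slab_mid 0.98 [ 0.5943 -0.0275  0.1097]
top pad 0.85 [ 0.4932 -0.0624  0.082 ]
top deck 0.57 [ 0.5996 -0.0259  0.0938]
side push 0.67 [ 0.5973 -0.0982  0.1131]
side slab_mid 0.75 [ 0.5956 -0.0325  0.1116]
side pad 0.59 [ 0.4944 -0.0708  0.0868]
side deck 0.7 [ 0.6022 -0.0269  0.1017]
```

Run:
```python
from h import *
im=ctrl.get_image("side")[:,:,::-1]
a=cv2.resize(im[140:260,240:400],None,fx=3.5,fy=3.5,interpolation=cv2.INTER_CUBIC); cv2.imwrite("pics/s3.png",a)
im=ctrl.get_image("wrist")[:,:,::-1]
a=cv2.resize(im[140:350,240:400],None,fx=2.8,fy=2.8,interpolation=cv2.INTER_CUBIC); cv2.imwrite("pics/w3c.png",a)
print(proj("side",ctrl.get_state()["position"]), ctrl.get_state()["position"])
```

```text
[[338.4967 186.2167]] [ 0.5959 -0.0914  0.117 ]
```

View pics/s3.png

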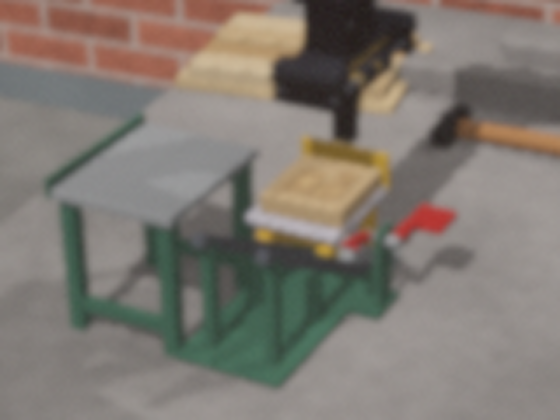

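View pics/w3c.png

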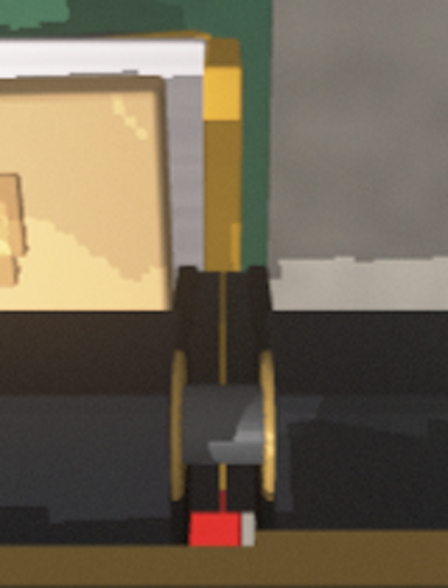

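Call:
step_arm --increments '[-0.5, 1.5, 0, 0, 0, 0, 0, 2.2, 0, 0, 0, 0, 1.5, 0, 0, 0, 0, 0, 1.5, 0, 0, 0, 0, 0, 0, 0, 0, 0, 0, 0, 0, -0.6, 0, 0, 0, 0, 0, -0.6, 0, 0, 0, 0, 0, 0, 0, 0, 0, 0]'

```text
time: 6.7
position: [0.5947, -0.115, 0.0926]
tool_rot: [-2.19, 0.07, 2.188]
ft_force: [-0.5, -1.2, 1.0]
grip_width: 0.002
```

Run:
```python
from h import *
im=ctrl.get_image("side")[:,:,::-1]
a=cv2.resize(im[140:260,240:400],None,fx=3.5,fy=3.5,interpolation=cv2.INTER_CUBIC); cv2.imwrite("pics/s4.png",a)
im=ctrl.get_image("wrist")[:,:,::-1]
a=cv2.resize(im[140:350,240:400],None,fx=2.8,fy=2.8,interpolation=cv2.INTER_CUBIC); cv2.imwrite("pics/w4c.png",a)
print(proj("side",ctrl.get_state()["position"]), ctrl.get_state()["position"],ctrl.get_state()["ft_force"])
```

```text
[[341.3454 189.4928]] [ 0.5944 -0.1162  0.0924] [ 0.1699 -0.4302  0.9796]
```

View pics/s4.png

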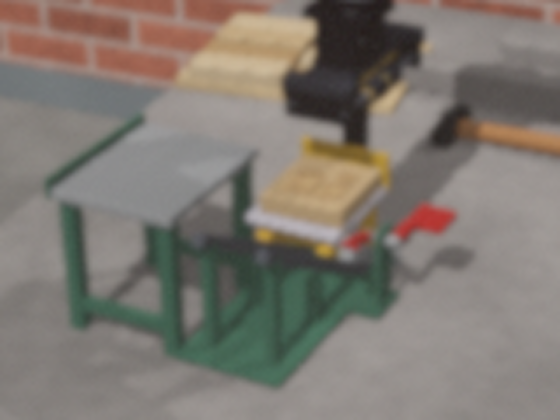

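View pics/w4c.png

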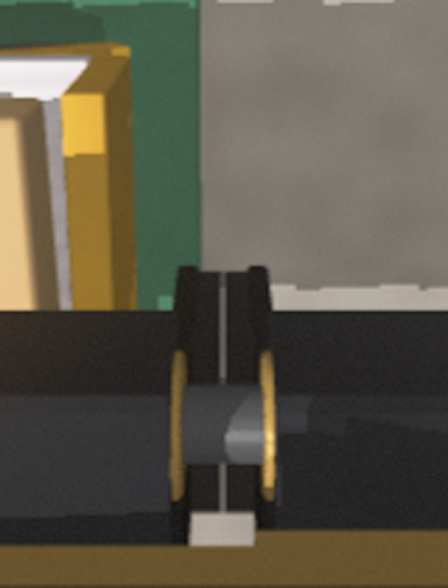

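Call:
step_arm --increments '[0, -0.4, 0, 0, 0, 0, -0.2, -0.35, 0, 0, 0, 0, -0.2, -0.35, 0, 0, 0, 0, -0.2, -0.35, 0, 0, 0, 0, -0.2, -0.35, 0, 0, 0, 0, 0, 0, 0, 0, 0, 0]'

```text
time: 7.55
position: [0.5949, -0.1009, 0.0999]
tool_rot: [-2.188, 0.078, 2.189]
ft_force: [-0.3, -4.8, -2.0]
grip_width: 0.009
```

Run:
```python
from h import *
print(ctrl.get_state()["position"],ctrl.get_state()["ft_force"])
im=ctrl.get_image("side")[:,:,::-1]
a=cv2.resize(im[140:260,240:400],None,fx=3.5,fy=3.5,interpolation=cv2.INTER_CUBIC); cv2.imwrite("pics/s5.png",a)
p=ctrl.camera_params("side"); R=np.array(p["R"]);t=np.array(p["t"])
for nm in ["push"]:
    for q in ctrl.spot_point("side",nm)[:2]: print(nm,round(q["score"],2),R.T@(np.array(q["xyz"])-t))
```

```text
[ 0.5949 -0.1009  0.0999] [-0.2978 -4.7503 -2.001 ]
push 0.74 [ 0.5936 -0.098   0.1146]
```

View pics/s5.png

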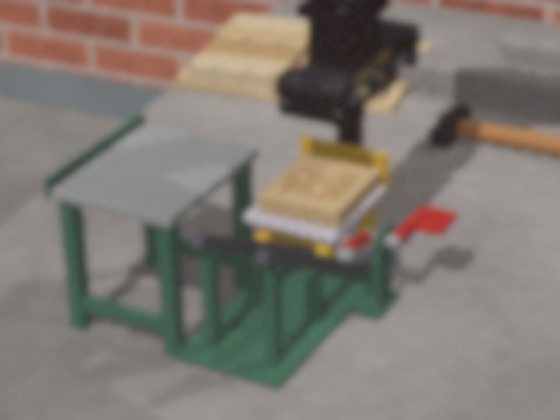

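Call:
step_arm --increments '[-0.2, -0.35, 0, 0, 0, 0, -0.2, -0.35, 0, 0, 0, 0, -0.2, -0.35, 0, 0, 0, 0, -0.2, -0.35, 0, 0, 0, 0, -0.2, -0.35, 0, 0, 0, 0, -0.2, -0.35, 0, 0, 0, 0, -0.2, -0.35, 0, 0, 0, 0, -0.2, -0.35, 0, 0, 0, 0, 0, 0, 0, 0, 0, 0]'

```text
time: 8.78
position: [0.5969, -0.073, 0.116]
tool_rot: [-2.188, 0.078, 2.189]
ft_force: [-0.7, -5.3, -0.5]
grip_width: 0.004
```

Run:
```python
from h import *
print(ctrl.get_state()["position"],ctrl.get_state()["ft_force"])
im=ctrl.get_image("side")[:,:,::-1]
a=cv2.resize(im[140:260,240:400],None,fx=3.5,fy=3.5,interpolation=cv2.INTER_CUBIC); cv2.imwrite("pics/s6.png",a)
im=ctrl.get_image("wrist")[:,:,::-1]; cv2.imwrite("pics/w6.png",im)
```

```text
[ 0.5969 -0.073   0.116 ] [-0.7177 -5.2516 -0.526 ]
```

View pics/s6.png

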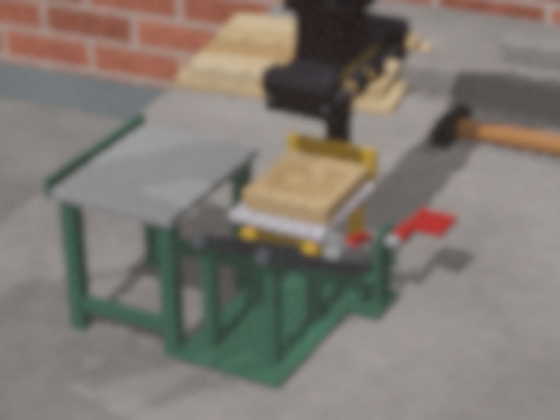

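View pics/w6.png

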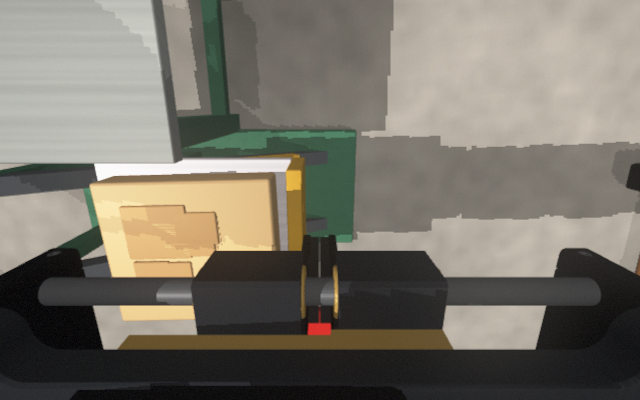

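Call:
step_arm --increments '[-0.25, -0.43, 0, 0, 0, 0, -0.25, -0.43, 0, 0, 0, 0, -0.25, -0.43, 0, 0, 0, 0, -0.25, -0.43, 0, 0, 0, 0, -0.25, -0.43, 0, 0, 0, 0, -0.25, -0.43, 0, 0, 0, 0, -0.25, -0.43, 0, 0, 0, 0, -0.25, -0.43, 0, 0, 0, 0, -0.25, -0.43, 0, 0, 0, 0, -0.25, -0.43, 0, 0, 0, 0, -0.25, -0.43, 0, 0, 0, 0, -0.25, -0.43, 0, 0, 0, 0]'

```text
time: 10.38
position: [0.6003, -0.0224, 0.1454]
tool_rot: [-2.187, 0.08, 2.189]
ft_force: [0.7, -5.8, -3.0]
grip_width: 0.006
```

Call:
step_arm --increments '[-0.25, -0.43, 0, 0, 0, 0, -0.25, -0.43, 0, 0, 0, 0, -0.25, -0.43, 0, 0, 0, 0, -0.25, -0.43, 0, 0, 0, 0, -0.1, -0.17, 0, 0, 0, 0]'

```text
time: 11.0
position: [0.6016, -0.0031, 0.1566]
tool_rot: [-2.188, 0.079, 2.189]
ft_force: [0.5, -6.1, -2.9]
grip_width: 0.007
```

Run:
```python
from h import *
print(ctrl.get_state()["position"],ctrl.get_state()["ft_force"])
im=ctrl.get_image("side")[:,:,::-1]
a=cv2.resize(im[140:260,240:400],None,fx=3.5,fy=3.5,interpolation=cv2.INTER_CUBIC); cv2.imwrite("pics/s7.png",a)
p=ctrl.camera_params("side"); R=np.array(p["R"]);t=np.array(p["t"])
for nm in ["push","slab_mid"]:
    for q in ctrl.spot_point("side",nm)[:2]: print(nm,round(q["score"],2),R.T@(np.array(q["xyz"])-t))
im=ctrl.get_image("wrist")[:,:,::-1]; cv2.imwrite("pics/w7.png",im)
```

```text
[ 0.6016 -0.0031  0.1566] [ 0.4699 -6.0671 -2.8543]
push 0.91 [0.6024 0.0018 0.1715]
```

View pics/w7.png

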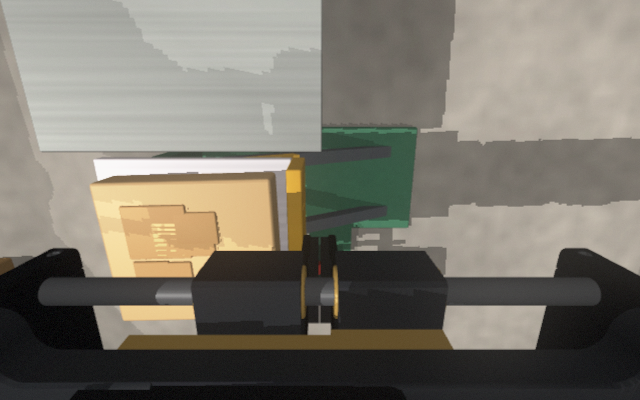

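Call:
step_arm --increments '[-0.15, -0.26, 0, 0, 0, 0, -0.15, -0.26, 0, 0, 0, 0, -0.1, -0.17, 0, 0, 0, 0, 0, 0, 0, 0, 0, 0]'

```text
time: 11.7
position: [0.6022, 0.0045, 0.1609]
tool_rot: [-2.188, 0.077, 2.189]
ft_force: [0.1, -4.9, -1.3]
grip_width: 0.003
```

Call:
step_arm --increments '[-0.1, -0.17, 0, 0, 0, 0, 0, 0, 0, 0, 0, 0]'

```text
time: 11.95
position: [0.6023, 0.0061, 0.1618]
tool_rot: [-2.188, 0.078, 2.189]
ft_force: [-0.5, -4.6, -1.5]
grip_width: 0.007
```

Call:
step_arm --increments '[-0.1, -0.17, 0, 0, 0, 0, 0, 0, 0, 0, 0, 0]'

```text
time: 12.2
position: [0.6024, 0.0077, 0.1628]
tool_rot: [-2.188, 0.078, 2.189]
ft_force: [0.9, -4.8, -1.0]
grip_width: 0.003
```

Run:
```python
from h import *
print(ctrl.get_state()["position"],ctrl.get_state()["ft_force"])
im=ctrl.get_image("side")[:,:,::-1]
a=cv2.resize(im[140:260,240:400],None,fx=3.5,fy=3.5,interpolation=cv2.INTER_CUBIC); cv2.imwrite("pics/s8.png",a)
p=ctrl.camera_params("side"); R=np.array(p["R"]);t=np.array(p["t"])
for nm in ["push","slab_mid"]:
    for q in ctrl.spot_point("side",nm)[:2]: print(nm,round(q["score"],2),R.T@(np.array(q["xyz"])-t))
```

```text
[0.6024 0.0077 0.1628] [ 0.852  -4.8302 -0.975 ]
push 0.62 [ 0.6047  0.0237 -0.0024]
slab_mid 0.7 [0.6048 0.0819 0.1737]
```

View pics/s8.png

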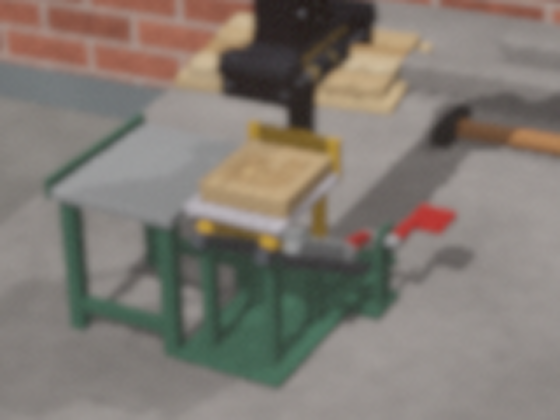

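Call:
step_arm --increments '[-0.1, -0.17, 0, 0, 0, 0, 0, 0, 0, 0, 0, 0]'

```text
time: 12.6
position: [0.6025, 0.0094, 0.1638]
tool_rot: [-2.188, 0.078, 2.189]
ft_force: [1.2, -5.2, -0.1]
grip_width: 0.004
```

Call:
step_arm --increments '[-0.1, -0.17, 0, 0, 0, 0, 0, 0, 0, 0, 0, 0]'

```text
time: 12.85
position: [0.6025, 0.0105, 0.1645]
tool_rot: [-2.187, 0.079, 2.189]
ft_force: [0.4, -5.6, -1.8]
grip_width: 0.008
```

Call:
step_arm --increments '[-0.1, -0.17, 0, 0, 0, 0, 0, 0, 0, 0, 0, 0]'

```text
time: 13.1
position: [0.6024, 0.0105, 0.1648]
tool_rot: [-2.187, 0.082, 2.191]
ft_force: [0.6, -8.2, -3.9]
grip_width: 0.004
```

Call:
step_arm --increments '[0.1, 0.17, 0, 0, 0, 0, 0.1, 0.17, 0, 0, 0, 0, 0.15, 0.26, 0, 0, 0, 0, 0.15, 0.26, 0, 0, 0, 0, 0, 0, 0, 0, 0, 0]'

```text
time: 13.72
position: [0.602, 0.0038, 0.1609]
tool_rot: [-2.187, 0.079, 2.189]
ft_force: [-0.2, -6.9, -0.5]
grip_width: 0.006
```

Call:
step_arm --increments '[0.1, 0.17, 0, 0, 0, 0, 0.1, 0.17, 0, 0, 0, 0, 0.1, 0.3, 0, 0, 0, 0, 0, 0, 0, 0, 0, 0]'

```text
time: 14.22
position: [0.6018, 0.0011, 0.1578]
tool_rot: [-2.187, 0.071, 2.188]
ft_force: [-0.1, 1.1, 0.8]
grip_width: 0.008
```

Run:
```python
from h import *
print(ctrl.get_state()["position"],ctrl.get_state()["ft_force"])
im=ctrl.get_image("wrist")[:,:,::-1]; cv2.imwrite("pics/w9.png",im)
for c in("side","top"):
  ctrl.get_image(c)
  p=ctrl.camera_params(c); R=np.array(p["R"]);t=np.array(p["t"])
  for nm in ["push","slab_mid","shelf","pad"]:
    for q in ctrl.spot_point(c,nm)[:1]: print(nm,round(q["score"],2),R.T@(np.array(q["xyz"])-t))
```

```text
[0.6018 0.0011 0.1578] [-0.1401  1.1435  0.7705]
push 0.71 [0.604  0.0105 0.1761]
slab_mid 0.74 [0.6044 0.0734 0.1719]
shelf 0.58 [0.7323 0.0707 0.1622]
pad 0.47 [ 0.4957 -0.0723  0.0867]
push 0.82 [0.6054 0.0145 0.174 ]
slab_mid 0.83 [0.6035 0.0806 0.1711]
shelf 0.79 [0.7298 0.071  0.1556]
pad 0.33 [ 0.6066  0.0321 -0.0002]
```

View pics/w9.png

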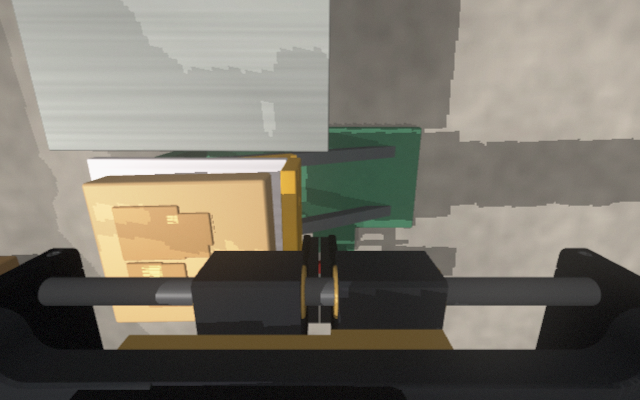

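Call:
step_arm --increments '[0, 2, 0, 0, 0, 0, -3, 0, 0, 0, 0, 0, -3, 0, 0, 0, 0, 0, 0, 0, 4.5, 0, 0, 0, 0, 0, 4.5, 0, 0, 0, 0, -5, 0, 0, 0, 0, 0, -5, 0, 0, 0, 0, 0, 0, 0, 0, 0, 0, 0, 0, 0, 0, 0, 0]' --fingers 45

```text
time: 15.9
position: [0.5176, 0.0843, 0.218]
tool_rot: [-2.188, 0.075, 2.188]
ft_force: [-0.3, -0.1, -0.2]
grip_width: 0.447
```

Run:
```python
from h import *
s=ctrl.get_state();print(s["position"],s["ft_force"],s["time"],s["grip_width"])
im=ctrl.get_image("wrist")[:,:,::-1]; cv2.imwrite("pics/w10.png",im)
im=ctrl.get_image("side")[:,:,::-1]
a=cv2.resize(im[120:260,240:420],None,fx=3.5,fy=3.5,interpolation=cv2.INTER_CUBIC); cv2.imwrite("pics/s10.png",a)
q=(proj("side",[s["position"],s["position"]+.02*sx,s["position"]-.02*sx])-[240,120])*3.5;print(q)
p=ctrl.camera_params("wrist"); R=np.array(p["R"]);t=np.array(p["t"])
for nm in ["push","slab_mid"]:
    for q in ctrl.spot_point("wrist",nm)[:1]: print(nm,round(q["score"],2),R.T@(np.array(q["xyz"])-t))
plan([.519,.084,.165],RT)
```

```text
[0.5176 0.0843 0.218 ] [-0.3221 -0.0675 -0.2267] 15.9 0.4472874677679427
[[351.9537 226.0634]
 [342.2411 234.8957]
 [361.4563 217.422 ]]
push 0.69 [0.6007 0.0118 0.1765]
slab_mid 0.78 [0.6018 0.076  0.1783]
tool shift cm [ 5.2919  0.0228 -0.1393] dist 0.05293827019600984
turn tool [-0.0025  0.0002 -0.0005]
```

View pics/w10.png

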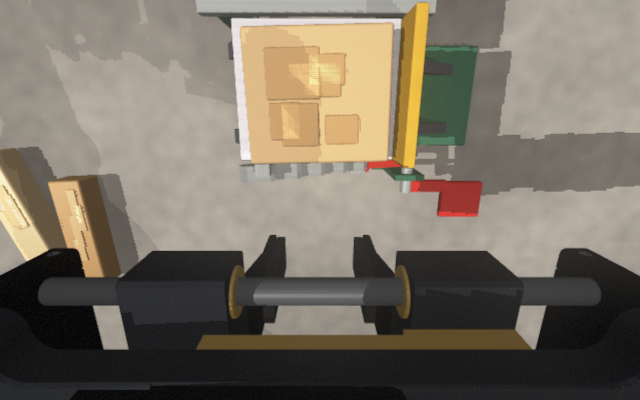

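View pics/s10.png

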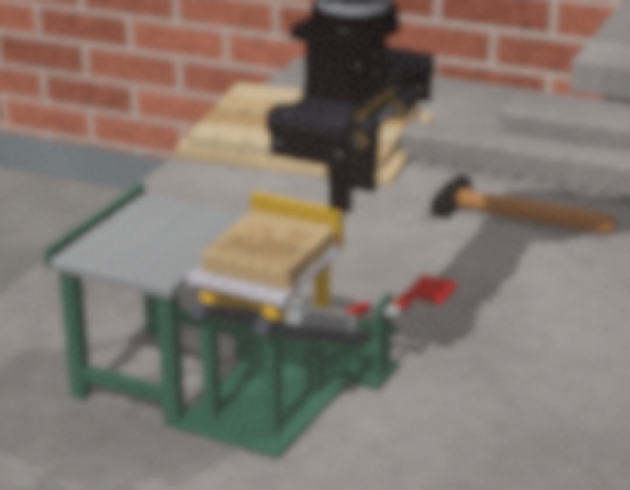

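Call:
step_arm --increments '[3.4, 0, 0, 0, 0, 0, 3.4, 0, 0, 0, 0, 0, 0, 0, -1, 0, 0, 0, 0, 0, -0.8, 0, 0, 0, 0, 0, 0, 0, 0, 0]'

```text
time: 16.73
position: [0.5373, 0.0848, 0.1516]
tool_rot: [-2.19, 0.072, 2.184]
ft_force: [0.4, -0.3, 0.7]
grip_width: 0.448
```

Run:
```python
from h import *
s=ctrl.get_state();print(s["position"],s["ft_force"],s["time"],s["grip_width"])
im=ctrl.get_image("wrist")[:,:,::-1]; cv2.imwrite("pics/w11.png",im)
im=ctrl.get_image("side")[:,:,::-1]
a=cv2.resize(im[150:240,270:390],None,fx=5,fy=5,interpolation=cv2.INTER_CUBIC); cv2.imwrite("pics/s11.png",a)
q=(proj("side",[s["position"],s["position"]+.02*sx,s["position"]-.02*sx])-[270,150])*5;print(q)
```

```text
[0.5373 0.0848 0.1516] [ 0.3989 -0.3229  0.6592] 16.725 0.44834025660547927
[[323.7938 259.8606]
 [309.9788 273.0743]
 [337.318  246.9249]]
```

View pics/w11.png

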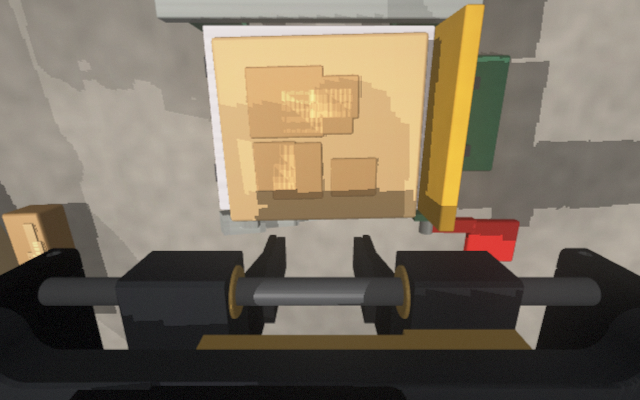

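View pics/s11.png

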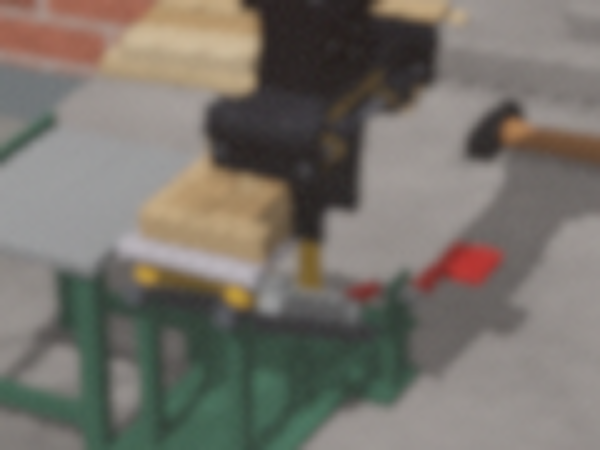

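Call:
step_arm --increments '[0.2, 0, -0.4, 0, 0, 0, 0, 0, -0.4, 0, 0, 0, 0, 0, -0.4, 0, 0, 0, 0, 0, -0.4, 0, 0, 0, 0, 0, -0.4, 0, 0, 0, 0, 0, -0.4, 0, 0, 0, 0, 0, -0.4, 0, 0, 0, 0, 0, -0.4, 0, 0, 0]'

```text
time: 17.82
position: [0.5675, 0.0826, 0.1479]
tool_rot: [-2.187, 0.073, 2.188]
ft_force: [-3.0, 0.3, 0.9]
grip_width: 0.452
```

Run:
```python
from h import *
s=ctrl.get_state();print(s["position"],s["ft_force"],s["time"],s["grip_width"])
im=ctrl.get_image("wrist")[:,:,::-1]; cv2.imwrite("pics/w12.png",im)
im=ctrl.get_image("side")[:,:,::-1]
a=cv2.resize(im[150:240,270:390],None,fx=5,fy=5,interpolation=cv2.INTER_CUBIC); cv2.imwrite("pics/s12.png",a)
```

```text
[0.5675 0.0826 0.1479] [-3.0377  0.253   0.9446] 17.825 0.45205680410933213
```

View pics/w12.png

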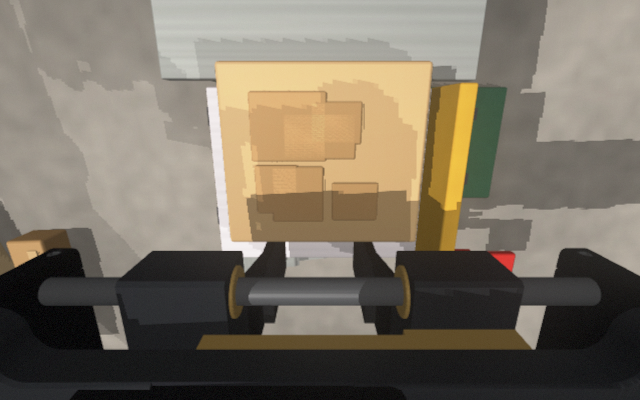

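View pics/s12.png

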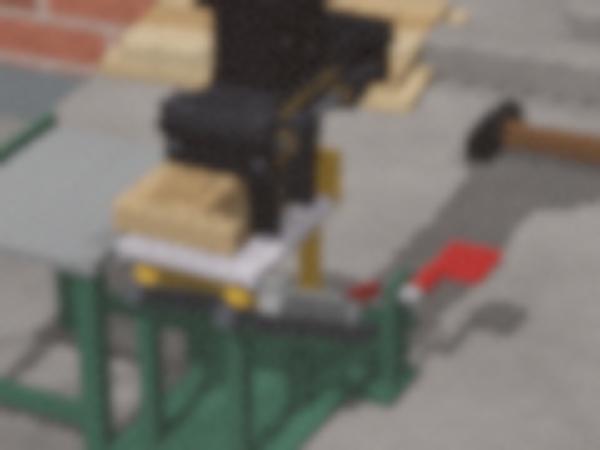

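Call:
step_arm --increments '[0, 0, -0.5, 0, 0, 0, 0, 0, -0.5, 0, 0, 0, 0, 0, -0.5, 0, 0, 0, 0, 0, -0.5, 0, 0, 0, 0, 0, -0.5, 0, 0, 0, 0, 0, -0.5, 0, 0, 0, 0, 0, -0.5, 0, 0, 0, 0, 0, -0.5, 0, 0, 0, 0, 0, -0.5, 0, 0, 0, 0, 0, -0.5, 0, 0, 0]'

```text
time: 19.18
position: [0.6178, 0.0794, 0.1479]
tool_rot: [-2.188, 0.072, 2.187]
ft_force: [-2.1, 0.1, 0.2]
grip_width: 0.449
```

Run:
```python
from h import *
s=ctrl.get_state();print(s["position"],s["ft_force"],s["time"],s["grip_width"])
im=ctrl.get_image("wrist")[:,:,::-1]; cv2.imwrite("pics/w13.png",im)
print(unproj("wrist",[[325,242]],.184))
ctrl.get_image("top")
p=ctrl.camera_params("top"); R=np.array(p["R"]);t=np.array(p["t"])
for nm in ["slab_mid"]:
    for q in ctrl.spot_point("top",nm)[:1]: print(nm,round(q["score"],2),R.T@(np.array(q["xyz"])-t))
```

```text
[0.6178 0.0794 0.1479] [-2.1215  0.1167  0.2134] 19.175 0.44894773974502283
[[0.6305 0.0742 0.184 ]]
```

View pics/w13.png

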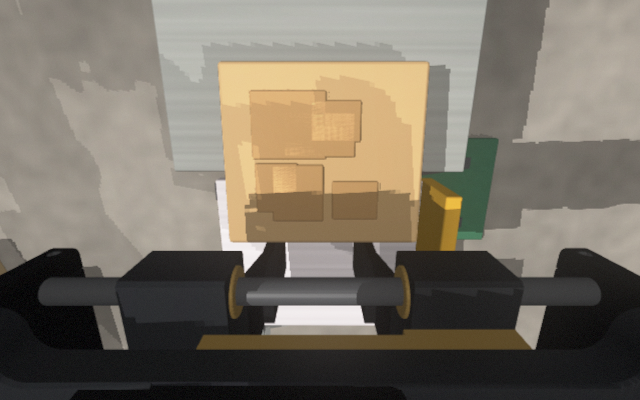

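Call:
step_arm --increments '[0, 0, -0.5, 0, 0, 0, 0, 0, -0.5, 0, 0, 0, 0, 0, -0.5, 0, 0, 0, 0, 0, -0.5, 0, 0, 0, 0, 0, -0.5, 0, 0, 0, 0, 0, -0.5, 0, 0, 0, 0, 0, -0.5, 0, 0, 0, 0, 0, -0.5, 0, 0, 0, 0, 0, -0.5, 0, 0, 0, 0, 0, -0.4, 0, 0, 0, 0, 0, 0, 0, 0, 0]'

```text
time: 20.7
position: [0.667, 0.0762, 0.1482]
tool_rot: [-2.189, 0.072, 2.186]
ft_force: [-1.2, -0.2, -0.8]
grip_width: 0.449
```

Run:
```python
from h import *
s=ctrl.get_state();print(s["position"],s["ft_force"],s["time"],s["grip_width"])
im=ctrl.get_image("wrist")[:,:,::-1]; cv2.imwrite("pics/w14.png",im)
im=ctrl.get_image("top")[:,:,::-1]
a=cv2.resize(im[120:260,250:390],None,fx=4,fy=4,interpolation=cv2.INTER_CUBIC); cv2.imwrite("pics/t14.png",a)
for c in ("top","wrist"):
  p=ctrl.camera_params(c); R=np.array(p["R"]);t=np.array(p["t"])
  for nm in ["slab_mid","shelf"]:
    for q in ctrl.spot_point(c,nm)[:1]: print(nm,round(q["score"],2),R.T@(np.array(q["xyz"])-t))
```

```text
[0.667  0.0762 0.1482] [-1.1552 -0.1518 -0.8221] 20.7 0.4489794590967296
slab_mid 0.88 [0.7203 0.0679 0.1726]
```

View pics/w14.png

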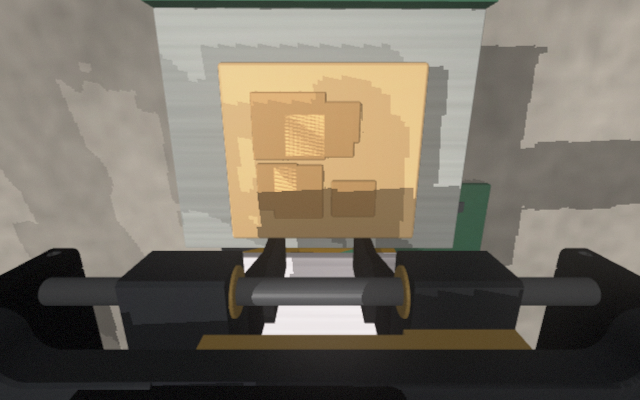

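View pics/t14.png

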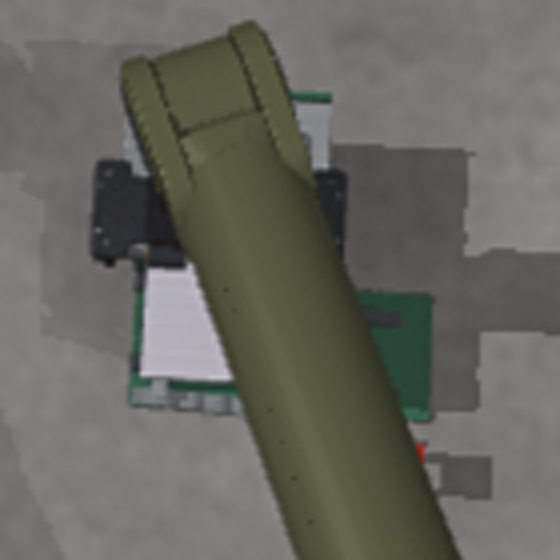

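Call:
step_arm --increments '[0, 0, -0.4, 0, 0, 0, 0, 0, -0.3, 0, 0, 0, 0, 0, 0, 0, 0, 0, 0, 0, 1.5, 0, 0, 0, -1.5, 0, 2, 0, 0, 0, -3, 0, 3, 0, 0, 0, -3, 0, 5, 0, 0, 0, 0, 0, 5, 0, 0, 0, 0, 0, 0, 0, 0, 0]'

```text
time: 22.12
position: [0.5067, 0.0869, 0.2237]
tool_rot: [-2.193, 0.074, 2.187]
ft_force: [0.6, -0.7, -0.9]
grip_width: 0.453
```

Run:
```python
from h import *
s=ctrl.get_state();print(s["position"],s["ft_force"],s["time"],s["grip_width"])
im=ctrl.get_image("wrist")[:,:,::-1]; cv2.imwrite("pics/w15.png",im)
p=ctrl.camera_params("wrist"); R=np.array(p["R"]);t=np.array(p["t"])
for nm in ["slab_mid","shelf","pad","push"]:
    for q in ctrl.spot_point("wrist",nm)[:1]: print(nm,round(q["score"],2),R.T@(np.array(q["xyz"])-t))
ctrl.get_image("side")
p=ctrl.camera_params("side"); R=np.array(p["R"]);t=np.array(p["t"])
for nm in ["slab_mid","shelf","pad","push"]:
    for q in ctrl.spot_point("side",nm)[:1]: print(nm,round(q["score"],2),R.T@(np.array(q["xyz"])-t))
```

```text
[0.5067 0.0869 0.2237] [ 0.5829 -0.7261 -0.9112] 22.125 0.4532850187796734
shelf 0.66 [0.6112 0.0835 0.1622]
pad 0.72 [ 0.4935 -0.0663  0.0808]
push 0.74 [0.6027 0.0092 0.1779]
slab_mid 0.81 [0.7313 0.0667 0.1673]
shelf 0.95 [0.7291 0.0724 0.162 ]
pad 0.72 [ 0.4977 -0.0734  0.0868]
push 0.57 [0.6064 0.0095 0.1753]
```

View pics/w15.png

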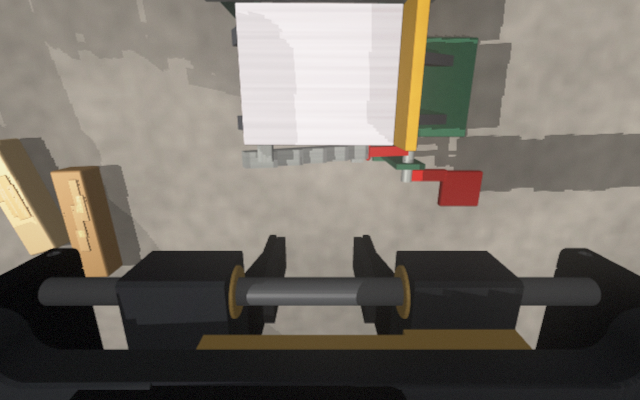

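Run:
```python
from h import *
im=ctrl.get_image("side")[:,:,::-1]
cv2.imwrite("pics/s16.png",cv2.resize(im[150:240,270:390],None,fx=5,fy=5,interpolation=cv2.INTER_CUBIC))
for X in ([.53,-.005,.08],[.53,-.005,.1],[.53,-.005,.12],[.515,-.005,.09],[.545,-.005,.09]): print(X,(proj("side",X)-[270,150])*5,proj("wrist",X))
print(ctrl.get_state()["joint_positions"])
plan([.486,-.072,.13],RT)
```

```text
[0.53, -0.005, 0.08] [[382.9819 295.6401]] [[401.6568 159.71  ]]
[0.53, -0.005, 0.1] [[383.3544 270.4572]] [[406.7388 162.919 ]]
[0.53, -0.005, 0.12] [[383.7315 244.9592]] [[412.4856 166.5478]]
[0.515, -0.005, 0.09] [[403.3712 287.1196]] [[403.903  175.3133]]
[0.545, -0.005, 0.09] [[363.1022 279.0833]] [[404.3473 146.8327]]
[ 0.3703  0.0538 -0.6074  1.7223  0.0307  1.3757 -1.8793]
tool shift cm [ 9.2641 15.9966  1.2144] dist 0.1852540143655288
turn tool [0.0002 0.0006 0.0004]
```

View pics/s16.png

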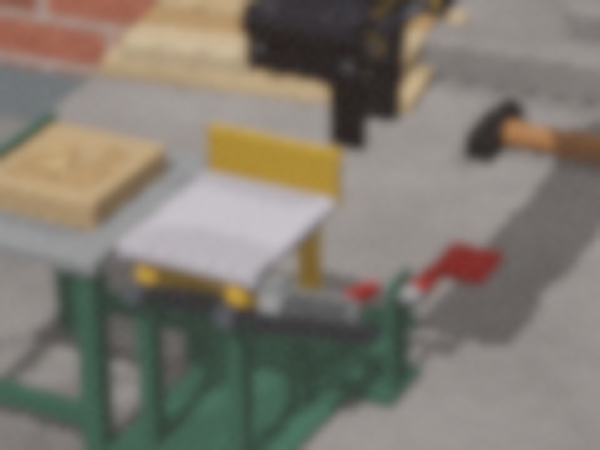

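Call:
step_arm --increments '[0, 0, 1.2, 0, 0, 0, 0, 4, 0, 0, 0, 0, 0, 4, 0, 0, 0, 0, 0, 4, 0, 0, 0, 0, 0, 3.5, 0, 0, 0, 0, 0, 0, 0, 0, 0, -0.13, 0, 0, 0, 0, 0, -0.13, 0, 0, 0, 0, 0, 0, 0, 0, 0, 0, 0, 0]' --fingers 0

```text
time: 23.8
position: [0.4861, -0.0658, 0.2233]
tool_rot: [-2.064, -0.201, 2.047]
ft_force: [0.3, 1.0, -0.6]
grip_width: 0.0
```

Run:
```python
from h import *
s=ctrl.get_state();print(s["position"],s["ft_force"],s["time"],s["grip_width"]);print(rot().as_matrix())
plan([.486,-.067,.095])
im=ctrl.get_image("wrist")[:,:,::-1]; cv2.imwrite("pics/w17.png",im)
p=ctrl.camera_params("wrist"); R=np.array(p["R"]);t=np.array(p["t"])
for nm in ["pad","push"]:
    for q in ctrl.spot_point("wrist",nm)[:1]: print(nm,round(q["score"],2),R.T@(np.array(q["xyz"])-t))
```

```text
[ 0.4861 -0.0658  0.2233] [ 0.3484  0.9935 -0.5551] 23.8 0.0004122673559312126
[[ 0.0165 -0.0621 -0.9979]
 [ 0.2552 -0.9648  0.0643]
 [-0.9668 -0.2557 -0.0001]]
tool shift cm [12.3701  3.396   0.0036] dist 0.12827801880512493
pad 0.63 [ 0.4926 -0.0687  0.0797]
push 0.68 [0.6021 0.0127 0.1764]
```

View pics/w17.png

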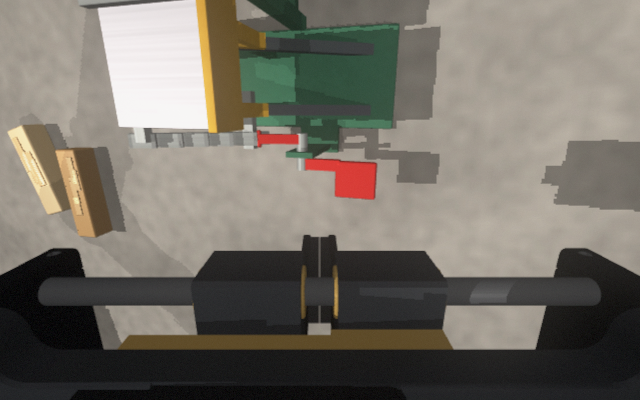

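Call:
step_arm --increments '[3.1, 0.85, 0, 0, 0, 0, 3.1, 0.85, 0, 0, 0, 0, 3.1, 0.85, 0, 0, 0, 0, 3.1, 0.85, 0, 0, 0, 0, 0, 0, 0, 0, 0, 0]'

```text
time: 24.58
position: [0.4843, -0.0664, 0.0927]
tool_rot: [-2.058, -0.204, 2.05]
ft_force: [1.2, 0.3, 0.4]
grip_width: 0.0
```

Run:
```python
from h import *
s=ctrl.get_state();print(s["position"],s["ft_force"],s["time"],s["grip_width"])
im=ctrl.get_image("wrist")[:,:,::-1]; cv2.imwrite("pics/w18.png",im)
im=ctrl.get_image("side")[:,:,::-1]
cv2.imwrite("pics/s18.png",cv2.resize(im[150:240,290:410],None,fx=5,fy=5,interpolation=cv2.INTER_CUBIC))
```

```text
[ 0.4843 -0.0664  0.0927] [1.2442 0.2847 0.3756] 24.575 0.0004966640449579787
```

View pics/w18.png

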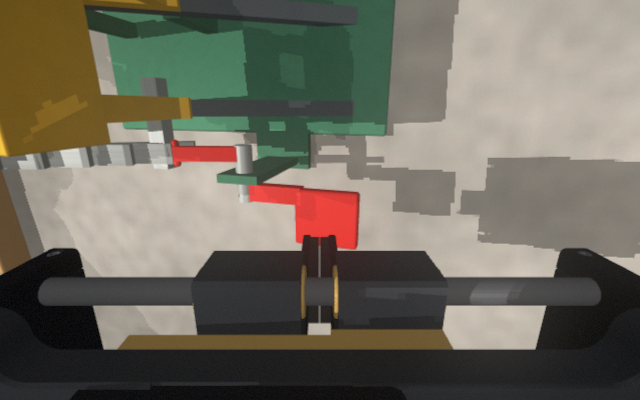

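View pics/s18.png

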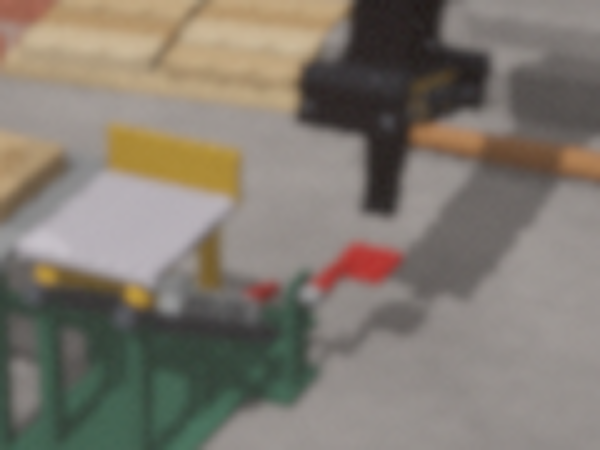

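Call:
step_arm --increments '[0.97, 0.26, -0.5, 0, 0, 0, 0.97, 0.26, 0, 0, 0, 0, 0, 0, 0, 0, 0, 0]'

```text
time: 25.05
position: [0.4905, -0.0683, 0.0736]
tool_rot: [-2.061, -0.201, 2.046]
ft_force: [0.1, -0.7, -0.3]
grip_width: 0.003
```

Run:
```python
from h import *
s=ctrl.get_state();print(s["position"],s["ft_force"],s["time"],s["grip_width"])
im=ctrl.get_image("wrist")[:,:,::-1]; cv2.imwrite("pics/w19.png",im)
im=ctrl.get_image("side")[:,:,::-1]
cv2.imwrite("pics/s19.png",cv2.resize(im[150:240,290:410],None,fx=5,fy=5,interpolation=cv2.INTER_CUBIC))
```

```text
[ 0.4905 -0.0683  0.0736] [ 0.1125 -0.6973 -0.2687] 25.05 0.003239775513146163
```

View pics/w19.png

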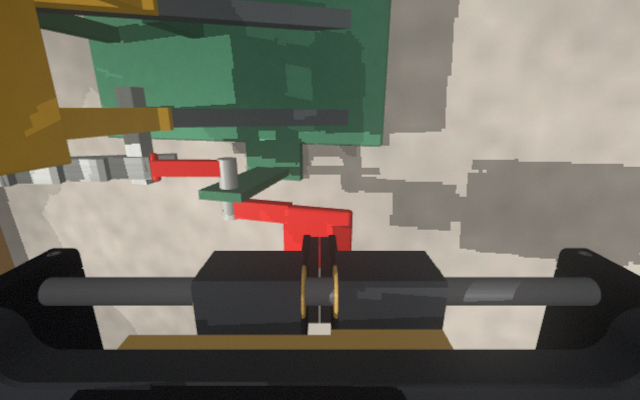

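View pics/s19.png

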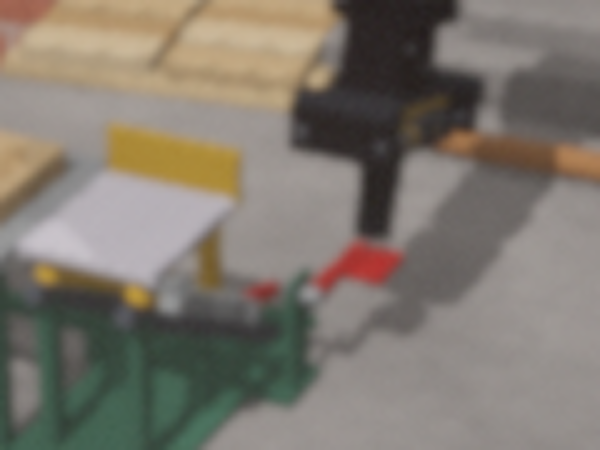

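Call:
step_arm --increments '[0.48, 0.13, 0, 0, 0, 0, 0.48, 0.13, 0, 0, 0, 0, 0.48, 0.13, 0, 0, 0, 0]'

```text
time: 25.52
position: [0.4912, -0.0687, 0.0593]
tool_rot: [-2.063, -0.2, 2.045]
ft_force: [-1.1, -0.5, 2.5]
grip_width: 0.007
```

Call:
step_arm --increments '[0.48, 0.13, 0, 0, 0, 0, 0.48, 0.13, 0, 0, 0, 0, 0, 0, 0, 0, 0, 0]'

```text
time: 25.9
position: [0.4909, -0.0685, 0.0491]
tool_rot: [-2.062, -0.201, 2.045]
ft_force: [-0.1, 0.5, 0.7]
grip_width: 0.003
```

Run:
```python
from h import *
s=ctrl.get_state();print(s["position"],s["ft_force"],s["time"],s["grip_width"])
im=ctrl.get_image("side")[:,:,::-1]
cv2.imwrite("pics/s20.png",cv2.resize(im[150:240,290:410],None,fx=5,fy=5,interpolation=cv2.INTER_CUBIC))
```

```text
[ 0.4909 -0.0685  0.0491] [-0.055   0.5213  0.6865] 25.9 0.0025102674284958743
```

View pics/s20.png

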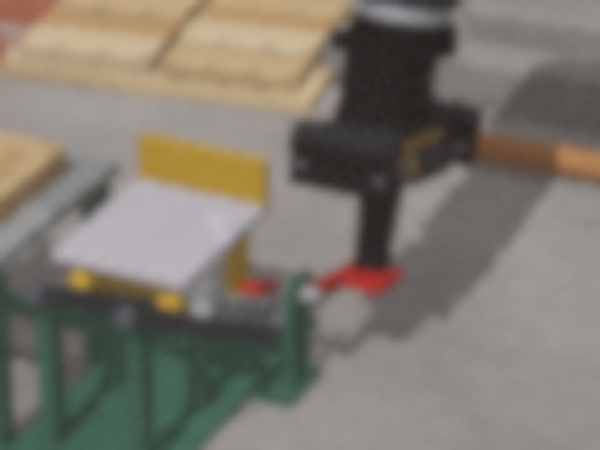

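Call:
step_arm --increments '[0.2, 0.05, 0, 0, 0, 0, 0, 0, 0, 0, 0, 0, 0, 0, 0, 0, 0, 0, 0, 0, 0, 0, 0, 0, 0, 0, 0, 0, 0, 0, 0, 0, 0, 0, 0, 0, 0, 0, 0, 0, 0, 0, 0, 0, 0, 0, 0, 0, 0, 0, 0, 0, 0, 0, 0, 0, 0, 0, 0, 0, 0, 0, 0, 0, 0, 0, 0, 0, 0, 0, 0, 0]'

```text
time: 27.45
position: [0.4912, -0.0687, 0.0475]
tool_rot: [-2.063, -0.2, 2.045]
ft_force: [0.1, 0.8, 0.8]
grip_width: 0.006
```

Call:
step_arm --increments '[0, 0, 0, 0, 0, 0, 0, 0, 0, 0, 0, 0, 0, 0, 0, 0, 0, 0, 0, 0, 0, 0, 0, 0, 0, 0, 0, 0, 0, 0, 0, 0, 0, 0, 0, 0, 0, 0, 0, 0, 0, 0, 0, 0, 0, 0, 0, 0]'

```text
time: 28.45
position: [0.4911, -0.0686, 0.0474]
tool_rot: [-2.063, -0.2, 2.045]
ft_force: [1.6, 1.3, 0.4]
grip_width: 0.007
```

Run:
```python
from h import *
s=ctrl.get_state();print(s["position"],s["ft_force"],s["time"],s["grip_width"])
im=ctrl.get_image("side")[:,:,::-1]
cv2.imwrite("pics/s21.png",cv2.resize(im[150:240,270:390],None,fx=5,fy=5,interpolation=cv2.INTER_CUBIC))
p=ctrl.camera_params("side"); R=np.array(p["R"]);t=np.array(p["t"])
for nm in ["slab_mid","push","deck"]:
    for q in ctrl.spot_point("side",nm)[:1]: print(nm,round(q["score"],2),R.T@(np.array(q["xyz"])-t))
```

```text
[ 0.4911 -0.0686  0.0474] [1.5846 1.2694 0.4366] 28.45 0.006849062966591266
slab_mid 0.7 [0.7284 0.0675 0.1705]
push 0.68 [ 0.5993 -0.098   0.1119]
deck 0.89 [ 0.6016 -0.0282  0.102 ]
```

View pics/s21.png

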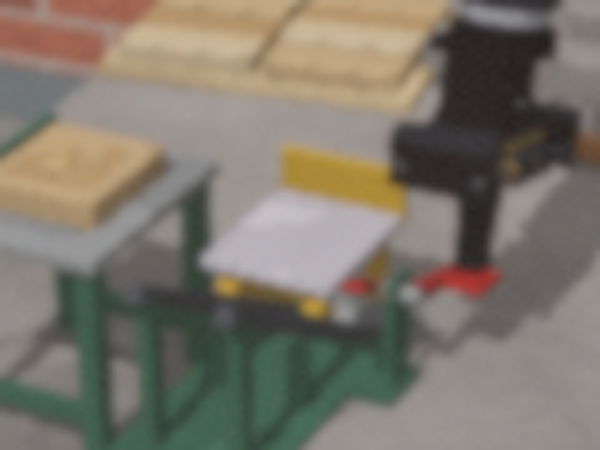

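Call:
step_arm --increments '[-0.97, -0.26, 0, 0, 0, 0, -1.9, -0.5, 0, 0, 0, 0, -3, -0.8, 0, 0, 0, 0, -4, -1, 0, 0, 0, 0, 0, 4, 4, 0, 0, 0, 0, 5, 0, 0, 0, 0, 0, 5, 0, 0, 0, 0, 0, 0, 0, 0, 0, 0, 0, 0, 0, 0, 0, 0, 0, 0, 0, 0, 0, 0]'

```text
time: 29.9
position: [0.4427, -0.2002, 0.114]
tool_rot: [-2.064, -0.203, 2.046]
ft_force: [-1.5, -0.1, 0.5]
grip_width: 0.007
```

Run:
```python
from h import *
s=ctrl.get_state();print(s["position"],s["ft_force"],s["time"],s["grip_width"])
im=ctrl.get_image("side")[:,:,::-1]
cv2.imwrite("pics/s22.png",cv2.resize(im[140:340,240:440],None,fx=3,fy=3,interpolation=cv2.INTER_CUBIC))
p=ctrl.camera_params("side"); R=np.array(p["R"]);t=np.array(p["t"])
for nm in ["slab_mid","push","deck","pad","strip_a_mid","strip_b_mid","mallet_grip"]:
    for q in ctrl.spot_point("side",nm)[:1]: print(nm,round(q["score"],2),R.T@(np.array(q["xyz"])-t))
im=ctrl.get_image("top")[:,:,::-1]
cv2.imwrite("pics/t22.png",cv2.resize(im[120:260,250:390],None,fx=4,fy=4,interpolation=cv2.INTER_CUBIC))
```

```text
[ 0.4427 -0.2002  0.114 ] [-1.5342 -0.1191  0.4904] 29.9 0.007010795789958788
slab_mid 0.69 [0.7289 0.0686 0.167 ]
push 0.77 [ 0.5969 -0.1018  0.1125]
deck 0.83 [ 0.6027 -0.0244  0.1025]
pad 0.43 [ 0.4972 -0.0705  0.087 ]
strip_a_mid 0.74 [0.4989 0.48   0.015 ]
strip_b_mid 0.63 [0.4565 0.3988 0.0189]
mallet_grip 0.66 [ 0.5424 -0.424   0.0134]
```

View pics/s22.png

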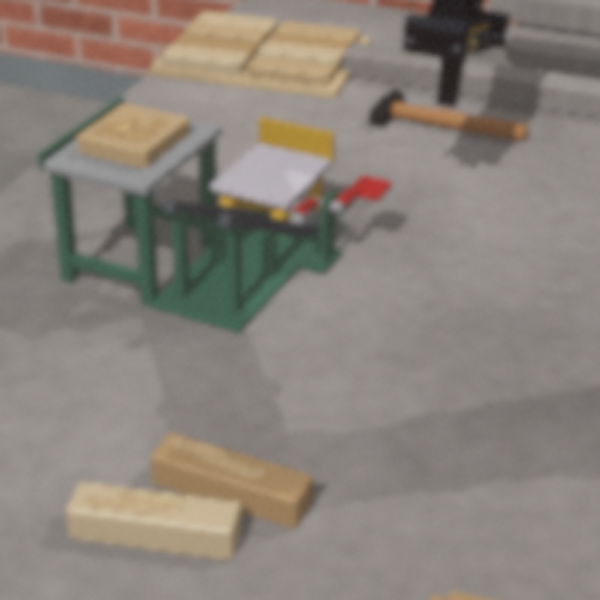

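View pics/t22.png

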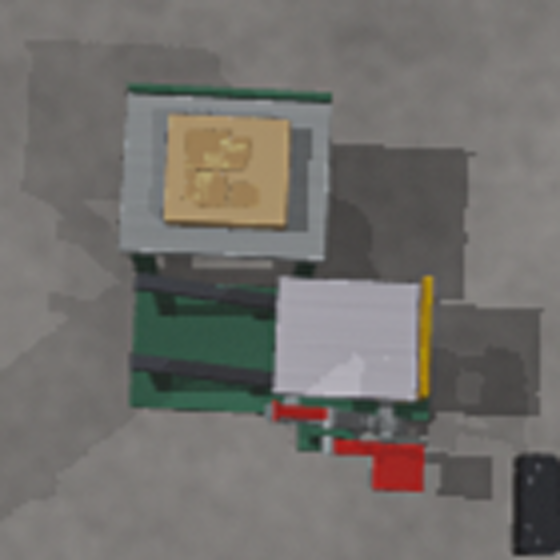

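Everything is in place: the slab is centred and flat on the shelf, the lift is home, the pawl pad is back up at its starting height, and the arm is clear. I'm handing in the job.

```bash
python3 -c "
from bench import ctrl
print(ctrl.close_job())"
```

```text
the job is handed in; nothing more can be done
None
```

The job is done and handed in at about 30 s of the 64 s allowed; no verdict was reported.

- **Raising:** I pushed the loaded lift up the slope to its end stop, then backed off. It settled on the last tooth and the pawl held it there by itself.
- **Slab:** I slid it across with about 3 N. In the last pictures it lies flat on the shelf, about 4 mm from the shelf's centre, with clear margins on every side.
- **Lowering:** I held the red pad down for about 2.5 s until the empty lift was fully home. Then I let go, and the pad returned to its starting height.
- **Last checks:** The lift's measured position matches its starting one within the detectors' error of about 4 mm. The two strips and the mallet are also unmoved within that error. The arm stands clear of everything.

One thing disagreed: the fingertips look about 20 mm shorter than the reported tool point. Because of this my first push passed just over the push plate without touching it. I lowered the tool and allowed for the offset in every later move.

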